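# Open the leather-balm jar in its bracing cradle

### The arm

A 6-joint arm with a two-finger parallel gripper is mounted at the origin on the work surface. World frame = base frame: x ahead of the robot, y to its left, z up, the work surface at z = 0. Lengths are in m, angles in degrees, forces in N, time in s.
With the tool pointing down it reaches from about 0.425 to 0.95 m from the base axis. Payload 14.7 kg.
Tool frame: the origin (TCP) lies where the fingers leave the gripper's body, on its centre line; the fingertips stand 73 mm ahead of it and the grasp point (between the pads) lies 54 mm ahead of it; z points along the fingers, y is the line along which they close (so a half turn about z gives the same grasp; the last joint's range is limited). The gripper opens to 85 mm and grips with 20 to 120 N. Pads are 22 mm wide; open, the fingers measure 114 mm over their backs; the gripper's body (76 mm by 85 mm) begins 54 mm behind the grasp point. The pads swing forward as they close: fully open they stand 13 mm farther back than shut.
Start: joints at [67.231, 27.513, 91.461, -0, 61.026, -2.67], TCP at [0.223, 0.61, 0.304] pointing down, gripper open.
Joint ranges: [-157.49, 157.49], [-46.99, 117.5], [13.45, 153.17], [-89.5, 269.5], [5.16, 153.95], [-167.48, 167.48]. Speed limits (degrees/s): [108.29, 108.29, 136.94, 172.46, 172.46, 172.46].

### API

Orientations are given as [roll, pitch, yaw] about the fixed x, y, z axes, in that order (R = Rz(yaw) Ry(pitch) Rx(roll)).
In Python, from station import arm gives the robot as it stands.
- The arm moves only by the tool send_rows, never from a script. Its argument "rows" is a list of rows, each a list of 3 entries, a list of its own where there are three numbers: the shift along the tool's x, y, z in mm, then the turn, a rotation vector about the tool's x, y, z in rad, then the finger opening in mm, from 0 to 85.4. In form: [[[tx, ty, tz], [wx, wy, wz], gripper], ...]. A call has 1 to 8 rows; each row is the pose to reach, as a shift and turn from the pose commanded when the call began, along the tool's axes at that moment; what a row does not reach only later rows make up. A row lasts 1/8 s, in which the tool goes at most 62.5 mm and 10.7 degrees, less where a joint would pass 70% of its speed; a pose out of reach is approached as far as the arm can. A call with a gripper value outside its range is refused whole. The fingers move at their own pace and stop on an object; "grip_force" is the grip in N (left out, the last holds). Time passes only in rows, so rows that repeat a pose let the fingers close. It gives the time, the measured TCP pose, the force, the opening and the grip force at its end, in the units of the state.
- arm.get_obs(): the state, without advancing time (a new reading comes with each control period).
- arm.grab_frame(name): name is "scene" or "top" or "wrist"; returns a dict with "image" (420x560x3 uint8, blue, green, red), "K" (3x3 intrinsics, pixels), "R" (3x3) and "t" (3): a world point X has camera coordinates R X + t; the wrist camera has in their place "mount" (4x4, takes a point from camera to tool coordinates, whose origin is the TCP and whose axes are the flange's). Camera axes: x right, y down, z forward; pixel columns grow to the right and rows downward; lengths in m; the calibration is good to about 2 mm. A picture is of the moment at which its call begins: read the wrist's pose just before it. There is no depth.
- arm.close_job(): hands the job in; it is judged then, once.
The state is a dict: "time_s": time; "q": joint angles; "qd": joint speeds; "effort": joint torques, N m; "tool_pos": TCP position; "tcp_rot": TCP orientation; "force": force on the tool from outside, world axes, zero at the start; "torque": the same for the moment, N m; "width": opening from 0.0 (shut) to 1.0 (fully open); "finger_force": force on a finger pad.
Only numpy, scipy, OpenCV 4.12 (cv2) and the standard library are available. Lean on these libraries where they do the work, as an engineer would, in place of code of your own. Each camera call takes 0.05 s, during which the arm holds its last target. There are 200 camera calls.

### The job

Stand the closed square jar upright and right down in the raised square cradle, which keeps it from turning, then unscrew its tight eight-sided cap anticlockwise (seen from above) until its lugs come free, and lift it off. Finish still holding the cap in the gripper, level and still, about 2 cm clear above the open jar, which stays seated in the cradle. Leave everything else on the ledge where it is.

Things in the scene. Friction and masses are not known exactly. Their poses are not given: they have to be found in the camera images.
- jar_mid (a point): White square jar, 0.25 to 0.4 kg: body 56 x 56 mm in plan, 60 mm high to its flat shoulder (lowest 6 mm a 48 mm square foot), a round 34 mm neck above. Point on its axis, 30 mm above its underside; x and y square to its side faces, z up. 100 mm tall with the cap on; with the cap off its highest point (a sprung rubber seal on the neck) is also 100 mm above its underside.
- cap_mid (a point): Eight-sided aluminium cap of the square jar, 54 mm over flats, 58 mm over corners, 30 mm high, 50 g. Point on its axis half-way up. Flats face along its x axis and every 45 degrees from it; z up. When on, this point is 85 mm above the jar's underside and the cap's rim 10 mm above the jar's shoulder. The closed jar may be lifted by it.
- cap: The same cap; origin at the centre of its lower rim. Three lugs hold it under lugs of the neck, a 14 N spring seal keeps it tight (about 0.3 N m). At first its x axis is within 7 degrees of the jar's x. Turned anticlockwise (from above) it is free to lift straight off with its x axis 48 to 62 degrees from the jar's x; a hard stop follows at about 67. It does not open clockwise.
- seat (a point): Wooden bracing cradle fixed to the ledge on a 115 mm square steel foot. This point is the centre of the socket's flat floor, 50 mm above the ledge. Four low cheeks, 18 mm high above this floor and 7 mm thick, stand square to the cradle's x and y axes and enclose a 60.6 mm square, open at its corners (the jar has about 4 degrees of play); the square jar fits in any of four quarter turns. z up.
- round_jar: Round white jar with a round metal lid, 58 mm across, 95 mm tall; origin at the centre of its underside. Not to be moved.
- cup: White ceramic cup without handle, 72 mm across, 85 mm tall; origin at the centre of its underside. Not to be moved.
- clear_box: Empty open clear plastic box, 100 x 140 x 55 mm; origin at the centre of its underside. Not to be moved.
- carabiner: Aluminium carabiner lying flat, about 78 x 48 x 8 mm; origin at its middle on the ledge. Not to be moved.
- shoe_brush: Wooden shoe brush, 50 x 150 x 38 mm, long along its y; origin at the centre of its underside. Not to be moved.
- flat_tin: Flat round steel tin, 80 mm across, 24 mm high; origin at the centre of its underside. Not to be moved.
Things that resemble listed ones, but are neither listed nor needed, are in the scene too. What is shaped like the cap but black is not meant. What is shaped like the part that bears seat but pink is not meant.

How it is judged:
By the outcome, as a careful person would: the job done as asked, in the order asked, and still so for the second after the job is handed in, while the arm keeps its last pose, push and grip.
It also fails if it takes over 45 s, if anything falls off the work surface, if the arm or the gripper's body presses on something with over 40 N, if the wrist force passes 120 N, or if a joint passes its speed limit or range.

## Working session

There is one attempt and no reset: what is moved stays moved. The work goes in short steps, Python scripts to look and compute and a tool call to move; the robot and the scene stay as the last step left them, time stands still between calls to the robot, and variables do not carry over. Pictures are saved under pics/ and viewed, at most 10 in all, crops included, and the job is handed in when it is done.

Besides the shell and the picture viewer there is one more tool, called after ">>>" as name([rows], argument=value, ...), one row to a line, values as JSON. send_rows: Moves the arm, as the interface text tells. Its arguments: {"type":"object","properties":{"rows":{"type":"array"},"grip_force":{"type":"number"}},"required":["rows"]}

```bash
mkdir -p pics; cat > h.py <<'E'
import numpy as np, cv2
from station import arm
from scipy.spatial.transform import Rotation as Ro
def tool():
    o=arm.get_obs(); return np.array(o["tool_pos"]), Ro.from_euler("xyz",o["tcp_rot"],degrees=True).as_matrix(), o
def cam(name):
    p,R,o=tool(); f=arm.grab_frame(name); K=np.array(f["K"])
    if "mount" in f:
        M=np.array(f["mount"]); Rc=R@M[:3,:3]; C=p+R@M[:3,3]
    else:
        Rc=np.array(f["R"]).T; C=-Rc@np.array(f["t"])
    return f["image"],K,Rc,C
def ray(K,Rc,C,uv,z):
    uv=np.atleast_2d(np.array(uv,float)); d=np.c_[uv,np.ones(len(uv))]@np.linalg.inv(K).T@Rc.T
    return C+d*((z-C[2])/d[:,2])[:,None]
def proj(K,Rc,C,X):
    c=(np.atleast_2d(X)-C)@Rc@K.T; return c[:,:2]/c[:,2:]
E
python3 - <<'E'
from h import *
p,R,o=tool(); print(o)
for n in ("scene","top","wrist"):
    im,K,Rc,C=cam(n); cv2.imwrite(f"pics/{n}0.png",im); np.savez(f"{n}0.npz",im=im,K=K,Rc=Rc,C=C); print(n,C,Rc[:,2],K[0,0])
E
```

```text
{'time_s': 0.0, 'q': array([ 6.72299958e+01,  2.75487185e+01,  9.14963762e+01,  6.04250361e-04,
        6.10259425e+01, -2.66852946e+00]), 'qd': array([ 0.07024033,  0.03927857,  0.00601143, -0.0387244 ,  0.00879227,
        0.00123903]), 'effort': array([ 1.87536309e-03, -9.50657558e+01, -4.30179083e+01,  1.03116038e-04,
        1.23571858e-02, -8.64881372e-06]), 'tool_pos': array([0.22322193, 0.6100982 , 0.30326813]), 'tcp_rot': array([-1.79929064e+02, -3.83502021e-03,  1.59898230e+02]), 'force': array([ 0.07561066,  0.05983372, -0.30146938]), 'torque': array([-0.01273794,  0.01273262, -0.02768639]), 'finger_force': 0.0, 'width': 1.001313044642033}
scene [ 1.29274793 -0.12448846  1.20275514] [-0.53573689  0.08599974 -0.83999406] 524.8626775009135
top [ 0.34892185 -0.02751501  1.52636212] [ 0.18591598  0.00847855 -0.98252906] 523.4732042461494
wrist [0.15825445 0.63213626 0.37266754] [ 0.25090639 -0.09358941 -0.96347652] 290.0100513599636
```

View pics/top0.png

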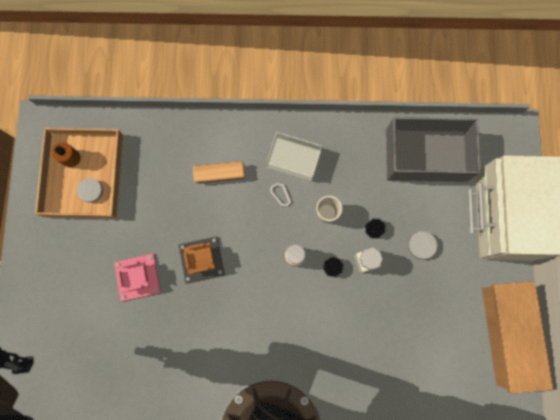

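View pics/scene0.png

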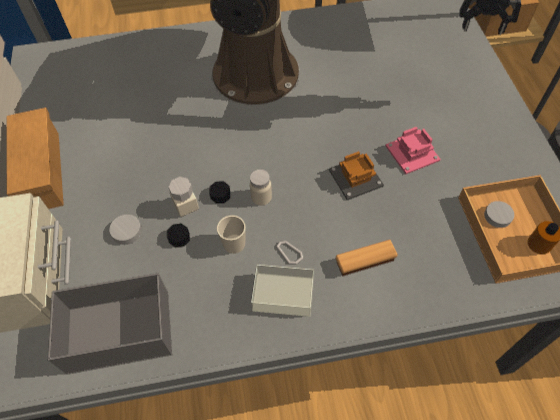

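The top view shows these candidates for each thing I need:
- **Square jar with a metal cap:** (370,260). Look-alikes are the round jar (295,255), black caps at (375,228) and (333,267), and the flat tin (423,246).
- **Cradle:** brown at (201,259). The pink one at (137,277) is not meant.

The jar stands upright.

```bash
python3 - <<'E'
from h import *
T=np.load("top0.npz");S=np.load("scene0.npz")
def tri(a,b):
    A=[];B=[]
    for D,uv in((T,a),(S,b)):
        d=D["Rc"]@np.linalg.inv(D["K"])@np.array([*uv,1.]);d/=np.linalg.norm(d);P=np.eye(3)-np.outer(d,d);A.append(P);B.append(P@D["C"])
    return np.linalg.solve(sum(A),sum(B))
for n,a,b in(("capTop",(371.5,258),(181,186)),("cradle",(200,259),(358,168)),("blackA",(333,267),(220,191)),("blackB",(375,228),(178,235)),("roundtop",(295,254),(260,179)),("cup",(329,206),(232,226)),("tin",(423,245),(125,228))):
    print(n,tri(a,b).round(3))
for D,o,n in((T,(330,215),"t"),(S,(140,150),"s")):
    c=D["im"][o[1]:o[1]+90,o[0]:o[0]+110]; cv2.imwrite(f"pics/crop_{n}.png",cv2.resize(c,None,fx=5,fy=5,interpolation=cv2.INTER_CUBIC))
E
```

```text
capTop [ 0.48  -0.264  0.099]
cradle [0.474 0.212 0.046]
blackA [ 0.46  -0.168  0.02 ]
blackB [ 0.575 -0.291  0.018]
roundtop [ 0.489 -0.058  0.086]
cup [ 0.623 -0.149  0.097]
tin [ 0.528 -0.428  0.019]
```

View pics/crop_s.png

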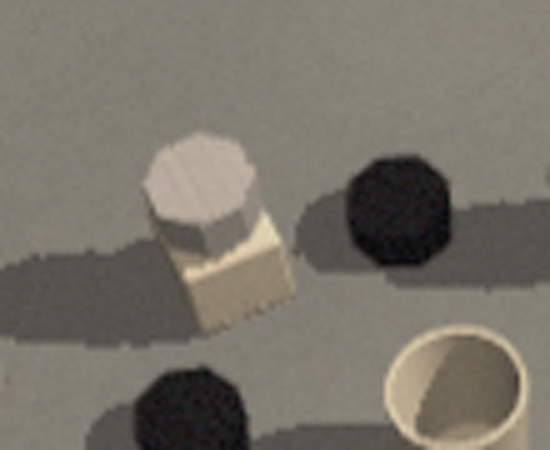

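The jar is upright: the cap top triangulates to z=0.099 at (0.480,-0.264), and its side shows a square body. The two flat octagons are black, so they are excluded. I'll go over the cradle first for a wrist view.

>>> send_rows([
  [[-37, -29, 0], [0, 0, 0], 85],
  [[-85, -66, 0], [0, 0, 0], 85],
  [[-134, -103, 0], [0, 0, 0], 85],
  [[-182, -140, 0], [0, 0, 0], 85],
  [[-231, -178, 0], [0, 0, 0], 85],
  [[-280, -216, 0], [0, 0, 0], 85],
  [[-328, -253, 0], [0, 0, 0], 85],
  [[-372, -287, 0], [0, 0, 0], 85],
])

```text
time_s: 1.15
tool_pos: [0.4749, 0.2111, 0.304]
tcp_rot: [180.0, 0.0, 159.9]
force: [0.7, 1.1, -0.1]
width: 0.997
finger_force: 0.0
```

>>> send_rows([
  [[0, 0, 15], [0, 0, 0], 85],
  [[0, 0, 15], [0, 0, 0], 85],
  [[0, 0, 15], [0, 0, 0], 85],
])

```text
time_s: 1.52
tool_pos: [0.4735, 0.2139, 0.2889]
tcp_rot: [-180.0, -0.0, 160.0]
force: [-0.5, -0.1, 0.3]
width: 0.998
finger_force: 0.0
```

```bash
python3 - <<'E'
from h import *
im,K,Rc,C=cam("wrist"); cv2.imwrite("pics/w1.png",im); np.savez("w1.npz",im=im,K=K,Rc=Rc,C=C)
p,R,o=tool(); print(o["time_s"],p,o["tcp_rot"],o["q"].round(1))
E
```

```text
1.575 [0.47362931 0.214047   0.28910975] [ 1.79994669e+02 -1.74959851e-03  1.59991366e+02] [ 21.   18.1 109.4   0.   52.5 -49. ]
```

View pics/w1.png

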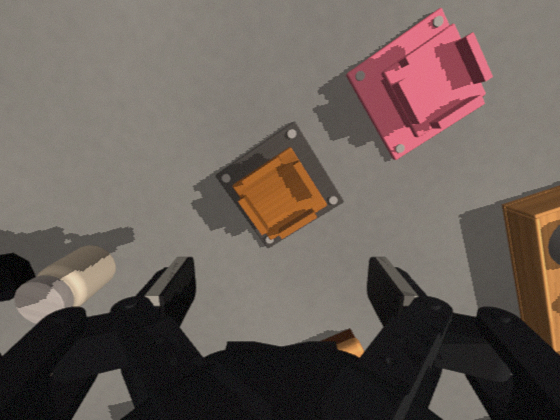

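The wrist view shows the orange cradle on its dark foot at about (282,190) and the pink one at (430,80). I'll enlarge the cradle to find its edges.

```bash
python3 - <<'E'
from h import *
D=np.load("w1.npz"); im=D["im"]
c=cv2.resize(im[115:255,180:360],None,fx=4.2,fy=4.2,interpolation=cv2.INTER_CUBIC); cv2.imwrite("pics/w1c.png",c)
hsv=cv2.cvtColor(im,cv2.COLOR_BGR2HSV); h,s,v=cv2.split(hsv)
m=((h<25)&(s>130)).astype(np.uint8); n,l,st,ce=cv2.connectedComponentsWithStats(m)
i=l[195,285]; print(st[i],ce[i]); cn=cv2.findContours((l==i).astype(np.uint8),0,2)[0][0]; 
print(cv2.approxPolyDP(cn,2,True)[:,0].tolist())
g=v.astype(float); fm=((v<72)&(s<60)).astype(np.uint8); 
# bolts on foot
b=((v>110)&(s<40)).astype(np.uint8)[115:255,205:350]; n,l,st,ce=cv2.connectedComponentsWithStats(b)
for k in range(1,n):
    if 20<st[k,4]<200: print("bolt",ce[k]+[205,115],st[k,4])
E
```

```text
[ 233  147   94   92 5130] [279.32339181 195.59317739]
[[290, 147], [233, 184], [240, 197], [239, 204], [261, 234], [266, 233], [270, 238], [277, 235], [284, 237], [315, 218], [314, 213], [326, 205]]
bolt [291.65217391 133.39130435] 69
bolt [333.07017544 199.87719298] 57
bolt [268.90625 240.53125] 32
```

View pics/w1c.png

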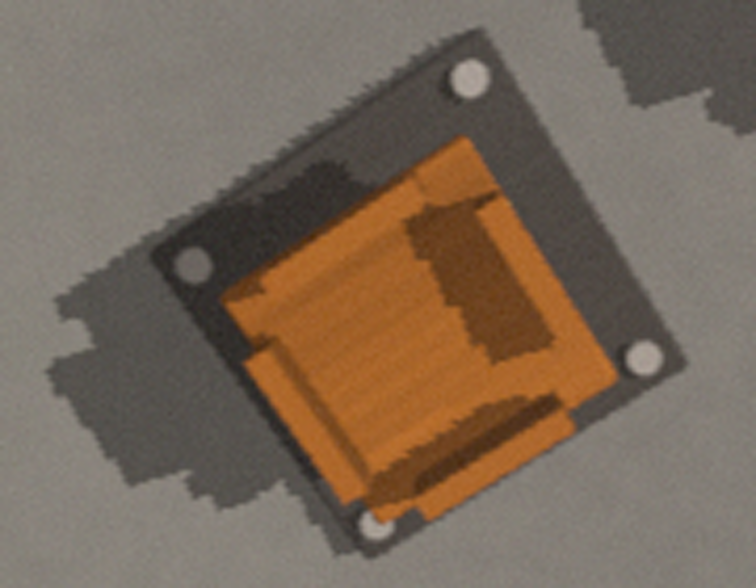

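```bash
python3 - <<'E'
from h import *
D=np.load("w1.npz"); a=(D["K"],D["Rc"],D["C"]); im=D["im"]
cr=lambda x,y:(x/4.2+180-.4,y/4.2+115-.4)
B=[(291.65,133.39),(333.07,199.88),cr(377,523),cr(193,265)]
for z in(.006,.012):
    P=ray(*a,B,z)[:,:2]; print(z,P.round(4).tolist()," mid",((P[0]+P[2])/2).round(4),((P[1]+P[3])/2).round(4))
    for i in range(4):
        d=P[(i+1)%4]-P[i]; print(np.linalg.norm(d).round(4),np.degrees(np.arctan2(d[1],d[0])).round(1)%90)
hsv=cv2.cvtColor(im,cv2.COLOR_BGR2HSV); h,s,v=cv2.split(hsv)
m=((h<25)&(s>130)).astype(np.uint8); n,l=cv2.connectedComponents(m)
cn=cv2.findContours((l==l[195,285]).astype(np.uint8),0,1)[0][0][:,0]
c=((P[0]+P[2]+P[1]+P[3])/4)
def edge(p,q,z):
    p,q=np.array(p,float),np.array(q,float); L=np.linalg.norm(q-p);u=(q-p)/L;r=cn-p;t=r@u;w=abs(r@[-u[1],u[0]])
    X=ray(*a,cn[(t>3)&(t<L-3)&(w<2.5)],z)[:,:2]; vx,vy,x0,y0=cv2.fitLine(X.astype(np.float32),2,0,1e-5,1e-5).ravel()
    nn=np.array([-vy,vx]); print("edge",p,q,z,len(X),"ang",np.degrees(np.arctan2(vy,vx)).round(1)%90,"dist",(([x0,y0]-c)@nn).round(4),nn.round(3))
edge((239,204),(261,234),.068); edge((284,237),(315,218),.068)
edge((290,147),(326,205),.05); edge((290,147),(326,205),.068);edge((290,147),(233,184),.05);edge((290,147),(326,205),.0)
E
```

```text
0.006 [[0.4152, 0.2465], [0.5083, 0.2682], [0.5298, 0.1751], [0.4367, 0.1532]]  mid [0.4725 0.2108] [0.4725 0.2107]
0.0957 13.1
0.0955 13.0
0.0957 13.300000000000011
0.0957 13.0
0.012 [[0.4151, 0.2463], [0.5066, 0.2676], [0.5278, 0.1762], [0.4362, 0.1546]]  mid [0.4714 0.2112] [0.4714 0.2111]
0.094 13.1
0.0939 13.0
0.0941 13.300000000000011
0.0941 13.0
edge [239. 204.] [261. 234.] 0.068 25 ang 13.8 dist -0.0374 [-0.239  0.971]
edge [284. 237.] [315. 218.] 0.068 26 ang 13.300003 dist 0.0366 [0.973 0.231]
edge [290. 147.] [326. 205.] 0.05 53 ang 13.1 dist 0.0376 [-0.227  0.974]
edge [290. 147.] [326. 205.] 0.068 53 ang 13.1 dist 0.0376 [-0.227  0.974]
edge [290. 147.] [233. 184.] 0.05 53 ang 12.900002 dist -0.038 [0.975 0.223]
edge [290. 147.] [326. 205.] 0.0 53 ang 13.1 dist 0.0375 [-0.227  0.974]
```

The cradle centre is about (0.471,0.211) with yaw 13.1° mod 90. The cheek spacing measures 74.6 mm, which matches. Next, the jar, with the same tool yaw and height.

>>> send_rows([
  [[-17, -45, 0], [0, 0, 0], 85],
  [[-38, -101, 0], [0, 0, 0], 85],
  [[-60, -158, 0], [0, 0, 0], 85],
  [[-82, -216, 0], [0, 0, 0], 85],
  [[-104, -274, 0], [0, 0, 0], 85],
  [[-126, -332, 0], [0, 0, 0], 85],
  [[-148, -390, 0], [0, 0, 0], 85],
  [[-169, -446, 0], [0, 0, 0], 85],
])

```text
time_s: 2.58
tool_pos: [0.4799, -0.2651, 0.2895]
tcp_rot: [-180.0, 0.1, 160.0]
force: [1.2, 0.3, 0.7]
width: 0.997
finger_force: 0.0
```

>>> send_rows([
  [[0, 0, 0], [0, 0, 0], 85],
  [[0, 0, 0], [0, 0, 0], 85],
  [[0, 0, 0], [0, 0, 0], 85],
])

```text
time_s: 2.95
tool_pos: [0.4797, -0.2623, 0.289]
tcp_rot: [180.0, -0.0, 160.0]
force: [-0.3, -0.1, -0.5]
width: 0.991
finger_force: 0.0
```

```bash
python3 - <<'E'
from h import *
im,K,Rc,C=cam("wrist"); np.savez("w2.npz",im=im,K=K,Rc=Rc,C=C)
p,R,o=tool(); print(o["time_s"],p,o["tcp_rot"],o["q"].round(1))
print(proj(K,Rc,C,[[.48,-.264,.1],[.46,-.168,.02],[.575,-.291,.02]]))
u,v=proj(K,Rc,C,[[.48,-.264,.08]])[0]; u,v=int(u),int(v); x0,y0=max(u-95,0),max(v-70,0); print(x0,y0)
cv2.imwrite("pics/w2c.png",cv2.resize(im[y0:y0+140,x0:x0+190],None,fx=4,fy=4,interpolation=cv2.INTER_CUBIC))
E
```

```text
3.0 [ 0.47975648 -0.26236655  0.28906646] [ 1.79993434e+02 -5.65583671e-03  1.60017538e+02] [ -31.9   20.2  106.     0.    53.7 -101.9]
[[281.40498291 209.09257629]
 [354.37158065 147.08998781]
 [286.96054851 267.23697944]]
186 133
```

View pics/w2c.png

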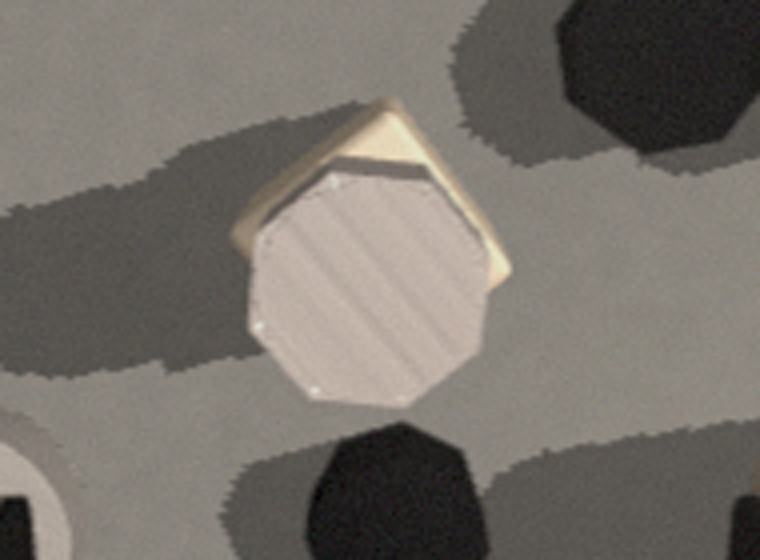

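```bash
python3 - <<'E'
from h import *
D=np.load("w2.npz"); a=(D["K"],D["Rc"],D["C"]); im=D["im"]
hsv=cv2.cvtColor(im,cv2.COLOR_BGR2HSV)
for x,y in((370,290),(300,330),(375,165),(390,130),(320,190),(500,270),(300,220),(200,100),(200,300)):
    print((x,y),hsv[y//4+133,x//4+186],end=" ")
h,s,v=cv2.split(cv2.GaussianBlur(hsv,(3,3),0)) 
b,g,r=[c.astype(int) for c in cv2.split(im)]
m=((v>135)&(r-b<45)&(r-g>8)).astype(np.uint8); m=cv2.morphologyEx(m,cv2.MORPH_OPEN,np.ones((3,3),np.uint8))
n,l,st,_=cv2.connectedComponentsWithStats(m); i=l[205,278]; print("\n",st[i]); 
mm=(l==i).astype(np.uint8); cn=cv2.convexHull(cv2.findContours(mm,0,1)[0][0])
print("poly",cv2.approxPolyDP(cn,2,True)[:,0].tolist())
ys,xs=np.nonzero(mm); X=ray(*a,np.c_[xs,ys],.1)[:,:2]; c=X.mean(0)
H=ray(*a,cn[:,0],.1)[:,:2]; best=[]
for t in np.arange(0,45,.5):
    A=np.radians(t+45*np.arange(8)); N=np.c_[np.cos(A),np.sin(A)]; w=(H@N.T).max(0)
    best.append((sum(w[k]+w[k+4] for k in range(4))/4,t,w))
wd,t,w=min(best,key=lambda q:q[0]); A=np.radians(t+45*np.arange(8)); N=np.c_[np.cos(A),np.sin(A)]
ctr=np.linalg.lstsq(np.c_[N,np.ones(8)],w,rcond=None)[0]; print("cap c",c.round(4),"fit",ctr.round(4),"ang",t,"width",round(wd,4),[(round(q[0],4),q[1]) for q in sorted(best,key=lambda q:q[0])[:4]])
# jar edges: cream
j=((r-b>=50)&(v>100)).astype(np.uint8); n,l,st,_=cv2.connectedComponentsWithStats(j[130:215,230:330]); k=1+np.argmax(st[1:,4]); print(st[k])
cj=cv2.findContours((l==k).astype(np.uint8),0,1)[0][0][:,0]+[230,130]
def edge(p,q,z):
    p,q=[np.array([e[0]/4+186-.4,e[1]/4+133-.4]) for e in(p,q)]; L=np.linalg.norm(q-p);u=(q-p)/L;rr=cj-p;tt=rr@u;ww=abs(rr@[-u[1],u[0]])
    X=ray(*a,cj[(tt>3)&(tt<L-3)&(ww<2)],z)[:,:2]; vx,vy,x0,y0=cv2.fitLine(X.astype(np.float32),2,0,1e-5,1e-5).ravel()
    print("edge",len(X),"ang",np.degrees(np.arctan2(vy,vx)).round(1)%90,"dist to cap",(([x0,y0]-ctr[:2])@[-vy,vx]).round(4))
for z in(.06,.0): edge((390,100),(510,270),z); edge((232,238),(390,100),z)
E
```

```text
(370, 290) [ 11  32 191] (300, 330) [ 14  33 188] (375, 165) [ 11  31 117] (390, 130) [ 21  49 228] (320, 190) [ 14  31 187] (500, 270) [ 24  45 229] (300, 220) [ 13  33 193] (200, 100) [ 21  32 135] (200, 300) [13 26 88] 
 [ 245  176   64   60 2842]
poly [[271, 176], [294, 178], [308, 188], [305, 220], [284, 235], [260, 229], [248, 213], [245, 190]]
cap c [ 0.475  -0.2655] fit [ 0.4745 -0.2659  0.0289] ang 14.5 width 0.0577 [(np.float64(0.0577), np.float64(14.5)), (np.float64(0.0577), np.float64(17.0)), (np.float64(0.0577), np.float64(15.0)), (np.float64(0.0577), np.float64(16.5))]
[43 38  4  4  6]Traceback (most recent call last):
  File "<stdin>", line 26, in <module>
  File "<stdin>", line 24, in edge
cv2.error: OpenCV(4.12.0) /io/opencv/modules/imgproc/src/linefit.cpp:50: error: (-215:Assertion failed) count > 0 in function 'fitLine2D_wods'
```

```bash
cat > m.py <<'E'
from h import *
def capfit(im,a,zc,seed,zj=.06):
    f=cv2.GaussianBlur(cv2.resize(im,None,fx=4,fy=4,interpolation=cv2.INTER_CUBIC),(9,9),0)
    h,s,v=cv2.split(cv2.cvtColor(f,cv2.COLOR_BGR2HSV)); S=lambda P:(np.asarray(P,float)+.5)/4-.5
    br=((v>158)&(s>15)).astype(np.uint8)
    m=((v>150)&(h<18)&(s>15)).astype(np.uint8); m=cv2.morphologyEx(m,cv2.MORPH_OPEN,np.ones((15,15),np.uint8))
    n,l,st,_=cv2.connectedComponentsWithStats(m); i=l[seed[1]*4,seed[0]*4]; mm=(l==i).astype(np.uint8)
    cn=cv2.findContours(mm,0,1)[0][0][:,0]; H=ray(*a,S(cv2.convexHull(cn)[:,0]),zc)[:,:2]; best=[]
    for t in np.arange(0,45,.25):
        A=np.radians(t+45*np.arange(8)); N=np.c_[np.cos(A),np.sin(A)]; w=(H@N.T).max(0); best.append((w.sum()/4,t,w,N))
    wd,t,w,N=min(best,key=lambda q:q[0]); ctr=np.linalg.lstsq(np.c_[N,np.ones(8)],w,rcond=None)[0]
    res=w-np.c_[N,np.ones(8)]@ctr
    print("cap",ctr[:2].round(4),"ang",t,"width",wd.round(4),"res mm",(res*1e3).round(1))
    print("poly",S(cv2.approxPolyDP(cn,6,True)[:,0]).round(1).tolist())
    return ctr,br,S,f,mm
E
python3 - <<'E'
from m import *
D=np.load("w2.npz"); a=(D["K"],D["Rc"],D["C"]); im=D["im"]
ctr,br,S,f,mm=capfit(im,a,.1,(278,205))
n,l,st,_=cv2.connectedComponentsWithStats(br); k=l[205*4,278*4]; print(st[k]/4)
cj=S(cv2.findContours((l==k).astype(np.uint8),0,1)[0][0][:,0])
def edge(p,q,z):
    p,q=[np.array([e[0]/4+186-.4,e[1]/4+133-.4]) for e in(p,q)]; L=np.linalg.norm(q-p);u=(q-p)/L;rr=cj-p;tt=rr@u;ww=abs(rr@[-u[1],u[0]])
    X=ray(*a,cj[(tt>4)&(tt<L-4)&(ww<3)],z)[:,:2]
    if len(X)<5: print("few");return
    vx,vy,x0,y0=cv2.fitLine(X.astype(np.float32),cv2.DIST_HUBER,0,1e-5,1e-5).ravel()
    print("edge",z,len(X),"ang",np.degrees(np.arctan2(vy,vx)).round(1)%90,"dist to cap",(([x0,y0]-ctr[:2])@[-vy,vx]).round(4))
for z in(.06,.03): edge((390,100),(510,270),z); edge((232,238),(390,100),z); edge((395,105),(340,160),z); edge((245,225),(390,110),z)
E
```

```text
cap [ 0.476  -0.2659] ang 19.25 width 0.0554 res mm [-0.2 -0.1  0.7 -0.5 -0.1  0.3  0.1 -0.1]
poly [[270.1, 176.4], [269.6, 179.6], [264.6, 178.9], [248.4, 191.4], [248.1, 213.1], [251.4, 213.6], [251.1, 218.4], [260.1, 229.4], [265.6, 229.6], [265.6, 232.9], [284.9, 234.6], [285.1, 231.6], [289.1, 233.1], [305.6, 220.4], [307.9, 196.6], [305.1, 190.1], [294.4, 177.9]]
[  248.5    158.25    65.75    77.   12630.5 ]
edge 0.06 184 ang 16.7 dist to cap 0.0291
edge 0.06 59 ang 19.900002 dist to cap -0.0264
edge 0.06 37 ang 17.099998 dist to cap -0.0273
edge 0.06 58 ang 18.5 dist to cap -0.0268
edge 0.03 184 ang 16.7 dist to cap 0.0279
edge 0.03 59 ang 19.900002 dist to cap -0.0241
edge 0.03 37 ang 17.099998 dist to cap -0.0249
edge 0.03 58 ang 18.5 dist to cap -0.0245
```

>>> send_rows([
  [[-20, 0, 20], [0, 0, 0], 85],
  [[-45, 0, 45], [0, 0, 0], 85],
  [[-60, 0, 60], [0, 0, 0], 85],
  [[-60, 0, 60], [0, 0, 0], 85],
  [[-60, 0, 60], [0, 0, 0], 85],
])

```text
time_s: 3.62
tool_pos: [0.5356, -0.284, 0.2294]
tcp_rot: [-180.0, -0.0, 159.9]
force: [0.5, -0.6, 0.3]
width: 0.996
finger_force: 0.0
```

```bash
python3 - <<'E'
from m import *
im,K,Rc,C=cam("wrist"); np.savez("w3.npz",im=im,K=K,Rc=Rc,C=C); a=(K,Rc,C)
p,R,o=tool(); print(o["time_s"],p,o["tcp_rot"])
u,v=proj(*a,[[.476,-.266,.1]])[0].astype(int); print(u,v)
ctr,br,S,f,mm=capfit(im,a,.1,(u,v))
x0,y0=max(u-95,0),max(v-70,0); print(x0,y0)
cv2.imwrite("pics/w3c.png",cv2.resize(im[y0:y0+140,x0:x0+190],None,fx=4,fy=4,interpolation=cv2.INTER_CUBIC))
E
```

```text
3.675 [ 0.53555451 -0.28418663  0.2296593 ] [-1.79994638e+02  2.12920273e-02  1.59913795e+02]
278 141
cap [ 0.4761 -0.266 ] ang 19.0 width 0.0552 res mm [ 0.  -0.  -0.2  0.3 -0.1  0.2 -0.4  0.4]
poly [[264.1, 96.4], [242.4, 116.9], [243.4, 121.9], [238.9, 122.4], [237.6, 151.6], [241.6, 152.1], [240.6, 158.1], [255.9, 176.4], [260.1, 176.9], [260.4, 180.4], [291.4, 182.9], [313.1, 165.6], [312.1, 160.1], [317.6, 159.4], [320.6, 130.4], [317.1, 129.6], [319.4, 128.6], [319.4, 125.1], [302.1, 102.1], [297.1, 104.1], [296.1, 99.9], [280.9, 98.9], [279.1, 96.4]]
183 71
```

View pics/w3c.png

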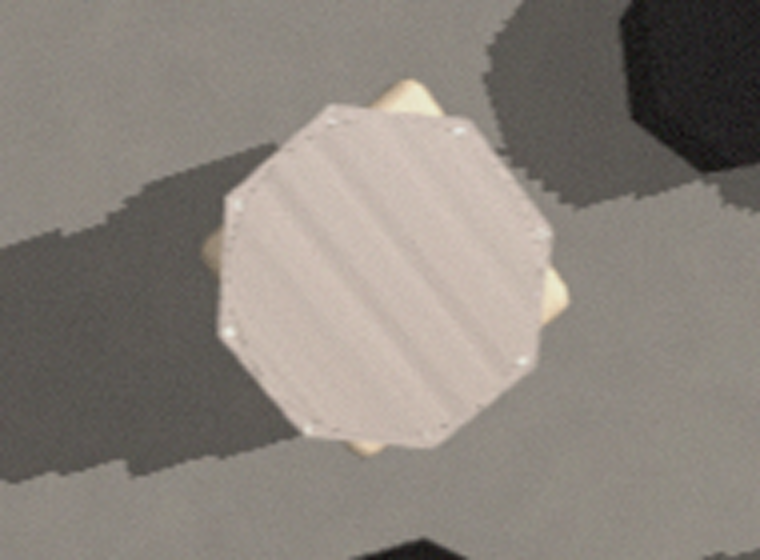

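```bash
python3 - <<'E'
from h import *
D=np.load("w3.npz"); a=(D["K"],D["Rc"],D["C"])
f=lambda L:(np.array(L,float)+.5)/4-.5+[183,71]
J=ray(*a,f([(412,80),(569,297),(372,455),(203,250)]),.06)[:,:2]
O=ray(*a,f([(330,103),(467,120),(553,232),(538,358),(440,447),(308,435),(220,333),(228,197)]),.1)[:,:2]
an=lambda d,m:np.degrees(np.arctan2(d[1],d[0]))%m
print("jar c",J.mean(0).round(4),"diag",[(np.linalg.norm(J[i+2]-J[i]).round(4),(an(J[i+2]-J[i],90)-45).round(1)) for i in(0,1)])
print("cap c",O.mean(0).round(4),[(np.linalg.norm(O[i+4]-O[i]).round(4),(an(O[i+4]-O[i],45)-22.5).round(1)) for i in range(4)])
E
```

```text
jar c [ 0.4762 -0.2652] diag [(np.float64(0.0731), np.float64(18.5)), (np.float64(0.0737), np.float64(17.7))]
cap c [ 0.4761 -0.2657] [(np.float64(0.0585), np.float64(20.5)), (np.float64(0.0575), np.float64(19.8)), (np.float64(0.0579), np.float64(18.8)), (np.float64(0.0577), np.float64(20.5))]
```

Three independent fits agree: the cap is centred at (0.476,-0.266) with flats at about 19.5°, and the jar is at about 18°. The cap sits about 1.5–2° ahead of the jar. I'll grip at tool yaw 154.5°.

>>> send_rows([
  [[20, -1, 0], [0, 0, 0.03], 85],
  [[45, -2, 0], [0, 0, 0.07], 85],
  [[62, -3, 0], [0, 0, 0.094], 85],
  [[62, -3, 0], [0, 0, 0.094], 85],
  [[62, -3, 0], [0, 0, 0.094], 85],
])

```text
time_s: 4.3
tool_pos: [0.4773, -0.2664, 0.2294]
tcp_rot: [-180.0, 0.1, 154.5]
force: [-0.5, -0.4, -0.3]
width: 0.996
finger_force: 0.0
```

```bash
python3 - <<'E'
from h import *
p,R,o=tool(); print(p,o["tcp_rot"]); d=np.array([.4761,-.2658,.136])-p; print((R.T@d*1e3).round(1))
E
```

```text
[ 0.47732402 -0.26641572  0.22943519] [-1.79992429e+02  8.47973461e-02  1.54536923e+02]
[ 1.5  0.  93.4]
```

>>> send_rows([
  [[1, 0, 20], [0, 0, 0], 85],
  [[1.5, 0, 45], [0, 0, 0], 85],
  [[1.5, 0, 70], [0, 0, 0], 85],
  [[1.5, 0, 86], [0, 0, 0], 85],
  [[1.5, 0, 93], [0, 0, 0], 85],
  [[1.5, 0, 93], [0, 0, 0], 85],
])

```text
time_s: 5.05
tool_pos: [0.4754, -0.2654, 0.1358]
tcp_rot: [180.0, -0.0, 154.5]
force: [1.0, 0.4, -0.0]
width: 0.992
finger_force: 0.0
```

>>> send_rows([
  [[0, 0, 0], [0, 0, 0], 60],
  [[0, 0, 0], [0, 0, 0], 50],
  [[0, 0, 0], [0, 0, 0], 45],
  [[0, 0, 0], [0, 0, 0], 40],
  [[0, 0, 0], [0, 0, 0], 40],
  [[0, 0, 0], [0, 0, 0], 40],
], grip_force=80)

```text
time_s: 5.8
tool_pos: [0.4757, -0.2654, 0.1368]
tcp_rot: [180.0, 0.1, 154.5]
force: [0.7, 2.9, 7.4]
width: 0.622
finger_force: 82.2
```

>>> send_rows([
  [[0, 0, -5], [0, 0, 0], 40],
  [[0, 0, -25], [0, 0, 0], 40],
  [[0, 0, -60], [0, 0, 0], 40],
  [[0, 0, -100], [0, 0, 0], 40],
  [[0, 0, -132], [0, 0, 0], 40],
  [[0, 0, -150], [0, 0, 0], 40],
  [[0, 0, -150], [0, 0, 0], 40],
  [[0, 0, -150], [0, 0, 0], 40],
])

```text
time_s: 6.8
tool_pos: [0.4748, -0.2651, 0.2852]
tcp_rot: [180.0, -0.1, 154.5]
force: [0.0, 0.5, -3.8]
width: 0.622
finger_force: 84.9
```

```bash
python3 - <<'E'
from h import *
p,R,o=tool(); print(o["time_s"],p,o["tcp_rot"],o["width"],o["force"]); d=np.array([.471,.2112,.286])-p; print((R.T@d*1e3).round(1))
im,K,Rc,C=cam("scene"); 
u,v=proj(K,Rc,C,[[.476,-.266,.2]])[0].astype(int); cv2.imwrite("pics/s1.png",cv2.resize(im[max(v-50,0):v+60,max(u-70,0):u+70],None,fx=5,fy=5,interpolation=cv2.INTER_CUBIC))
E
```

```text
6.8 [ 0.47478636 -0.26507473  0.28519006] [ 1.79994530e+02 -5.98705016e-02  1.54514424e+02] 0.6221484548346721 [ 0.02905674  0.50008344 -3.84937233]
[208.4 428.3  -0.6]
```

View pics/s1.png

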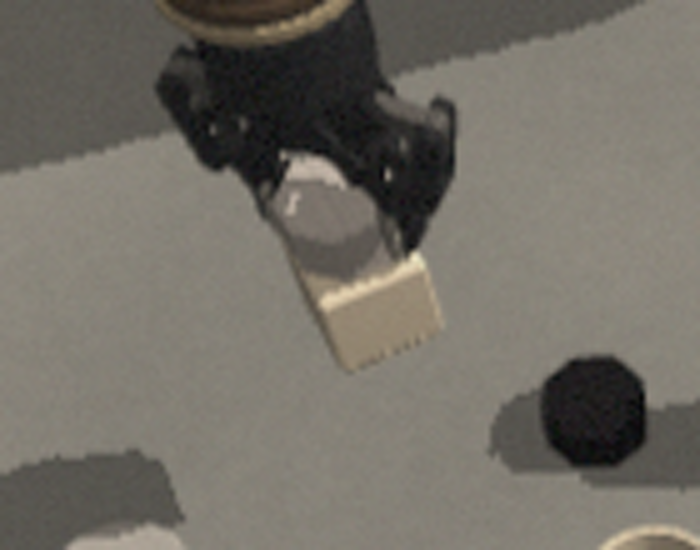

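The jar is lifted, hanging upright and straight below the gripper, with a measured load of about 3.8 N. I'll carry it over the cradle, turning to yaw 149.8°.

>>> send_rows([
  [[12, 26, 0], [0, 0, 0.01], 40],
  [[33, 68, 0], [0, 0, 0.02], 40],
  [[58, 120, 0], [0, 0, 0.03], 40],
  [[83, 171, 0], [0, 0, 0.04], 40],
  [[108, 223, 0], [0, 0, 0.05], 40],
  [[133, 274, 0], [0, 0, 0.06], 40],
  [[158, 325, 0], [0, 0, 0.07], 40],
  [[181, 373, 0], [0, 0, 0.082], 40],
])

```text
time_s: 7.85
tool_pos: [0.4717, 0.1511, 0.285]
tcp_rot: [-179.9, -0.1, 149.8]
force: [1.0, -0.7, -4.3]
width: 0.616
finger_force: 85.1
```

```bash
python3 - <<'E'
from h import *
p,R,o=tool(); print(o["time_s"],p,o["tcp_rot"],o["width"]); d=np.array([.471,.2112,.286])-p; print((R.T@d*1e3).round(1))
E
```

```text
7.85 [0.4716687  0.15111523 0.28502127] [-1.79944342e+02 -5.50074202e-02  1.49813726e+02] 0.6159439136881507
[30.8 51.6 -1. ]
```

>>> send_rows([
  [[15, 26, 0], [0, 0, 0], 40],
  [[26, 43, 0], [0, 0, 0], 40],
  [[31, 51, 0], [0, 0, 0], 40],
  [[31, 52, 0], [0, 0, 0], 40],
  [[31, 52, 0], [0, 0, 0], 40],
  [[31, 52, 0], [0, 0, 0], 40],
])

```text
time_s: 8.6
tool_pos: [0.4718, 0.209, 0.2859]
tcp_rot: [-180.0, -0.0, 149.8]
force: [0.0, 0.7, -4.3]
width: 0.619
finger_force: 85.2
```

```bash
python3 - <<'E'
from h import *
p,R,o=tool(); print(o["time_s"],p,o["tcp_rot"],o["width"]); d=np.array([.471,.2112,.286])-p; print((R.T@d*1e3).round(1))
im,K,Rc,C=cam("wrist"); cv2.imwrite("pics/w4.png",im); np.savez("w4.npz",im=im,K=K,Rc=Rc,C=C)
E
```

```text
8.6 [0.47177666 0.2090498  0.28587053] [-1.79989873e+02 -1.46209960e-03  1.49762910e+02] 0.618928501279221
[ 1.8  1.5 -0.1]
```

View pics/w4.png

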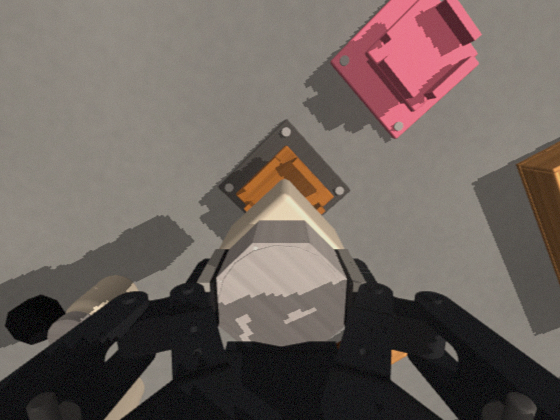

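```bash
python3 - <<'E'
from h import *
D=np.load("w4.npz"); a=(D["K"],D["Rc"],D["C"]); im=D["im"]
f=cv2.GaussianBlur(cv2.resize(im,None,fx=4,fy=4,interpolation=cv2.INTER_CUBIC),(9,9),0)
h,s,v=cv2.split(cv2.cvtColor(f,cv2.COLOR_BGR2HSV))
m=((v>150)&(h>15)&(s<110)&(s>15)).astype(np.uint8); n,l,st,_=cv2.connectedComponentsWithStats(m); k=l[205*4,288*4]; print(st[k]/4)
cn=cv2.findContours((l==k).astype(np.uint8),0,1)[0][0]; S=lambda P:(np.asarray(P,float)+.5)/4-.5
print(S(cv2.approxPolyDP(cn,6,True)[:,0]).round(0).astype(int).tolist())
A=np.radians(13.1); x=np.array([np.cos(A),np.sin(A)]);y=np.array([-x[1],x[0]]); c=np.array([.4718,.209])
for z,hh in((.149,.024),(.155,.028),(.209,.028)):
    P=np.array([[*(c+i*hh*x+j*hh*y),z] for i,j in((-1,1),(-1,-1),(1,1))]); print(z,proj(*a,P).round(0).astype(int).tolist())
cv2.imwrite("pics/w4c.png",cv2.resize(im[160:290,190:380],None,fx=4,fy=4,interpolation=cv2.INTER_CUBIC))
E
```

```text
[ 250.75  180.     94.     69.5  7496.75]
[[250, 223], [254, 224], [261, 219], [302, 220], [332, 249], [344, 248], [334, 228], [315, 209], [312, 209], [314, 208], [312, 206], [309, 206], [288, 180], [284, 181], [285, 194], [281, 194]]
0.149 [[285, 181], [238, 225], [329, 227]]
0.155 [[285, 174], [229, 227], [338, 230]]
0.209 [[287, 189], [212, 258], [357, 262]]
```

View pics/w4c.png

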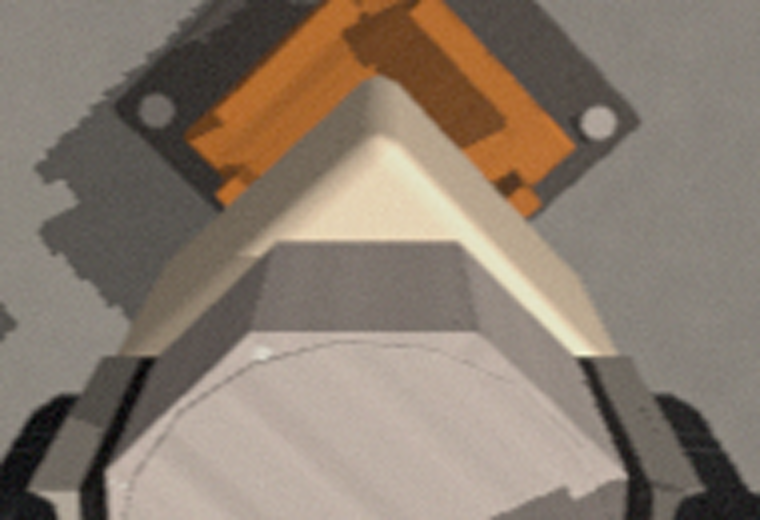

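```bash
python3 - <<'E'
from h import *
D=np.load("w4.npz"); a=(D["K"],D["Rc"],D["C"])
f=lambda L:(np.array(L,float)+.5)/4-.5+[190,160]
im=cv2.resize(D["im"][160:290,190:380],None,fx=4,fy=4,interpolation=cv2.INTER_CUBIC)
b,g,r=[c.astype(float) for c in cv2.split(cv2.GaussianBlur(im,(7,7),0))]; v=r-1.0*(0)
def edge(p,q,nm):
    p,q=np.array(p,float),np.array(q,float);u=(q-p)/np.linalg.norm(q-p);n=np.array([-u[1],u[0]]);pts=[]
    for t in np.linspace(0,1,40):
        c=p+t*(q-p); s=np.arange(-14,14.1,.5); P=c+s[:,None]*n; col=cv2.remap(im,P[:,0].astype(np.float32),P[:,1].astype(np.float32),1)[:,0].astype(float)
        gr=np.linalg.norm(col[6:]-col[:-6],axis=1); pts.append(P[3+gr.argmax()])
    X=ray(*a,f(pts),.155)[:,:2]; vx,vy,x0,y0=cv2.fitLine(X.astype(np.float32),cv2.DIST_HUBER,0,1e-5,1e-5).ravel()
    print(nm,"ang",round(float(np.degrees(np.arctan2(vy,vx))%90),2),"dist to TCP mm",(1e3*(([x0,y0]-np.array([.4718,.209]))@[-vy,vx])).round(1),[round(float(-vy),2),round(float(vx),2)])
edge((340,100),(185,255),"L"); edge((415,102),(565,258),"R")
E
```

```text
L ang 12.91 dist to TCP mm -27.7 [0.97, 0.22]
R ang 12.37 dist to TCP mm 26.6 [-0.21, 0.98]
```

The jar is at about 12.6° against the cradle's 13.1°, which is within the play. I'll correct the offset and descend to just above the cheeks.

>>> send_rows([
  [[1, 1, 10], [0, 0, 0], 40],
  [[2.3, 1.7, 28], [0, 0, 0], 40],
  [[2.3, 1.7, 48], [0, 0, 0], 40],
  [[2.3, 1.7, 65], [0, 0, 0], 40],
  [[2.3, 1.7, 74], [0, 0, 0], 40],
  [[2.3, 1.7, 76], [0, 0, 0], 40],
  [[2.3, 1.7, 76], [0, 0, 0], 40],
])

```text
time_s: 9.52
tool_pos: [0.4707, 0.2125, 0.2101]
tcp_rot: [180.0, 0.0, 149.8]
force: [-0.8, -0.9, -3.4]
width: 0.622
finger_force: 85.4
```

```bash
python3 - <<'E'
from h import *
p,R,o=tool(); print(o["time_s"],p,o["tcp_rot"],o["width"],o["force"]); d=np.array([.4707,.2118,.1868])-p; print((R.T@d*1e3).round(1))
E
```

```text
9.525 [0.47072875 0.21246481 0.21011818] [1.79985022e+02 1.07370904e-02 1.49813990e+02] 0.6221209090258418 [-0.81393916 -0.92991563 -3.42401655]
[-0.3 -0.6 23.3]
```

>>> send_rows([
  [[-0.3, -0.5, 3], [0, 0, 0], 40],
  [[-0.3, -0.5, 6], [0, 0, 0], 40],
  [[-0.3, -0.5, 9], [0, 0, 0], 40],
  [[-0.3, -0.5, 12], [0, 0, 0], 40],
  [[-0.3, -0.5, 14], [0, 0, 0], 40],
  [[-0.3, -0.5, 16], [0, 0, 0], 40],
])

```text
time_s: 10.28
tool_pos: [0.4706, 0.2118, 0.1937]
tcp_rot: [-180.0, -0.0, 149.8]
force: [-0.1, -0.1, -3.6]
width: 0.621
finger_force: 85.4
```

>>> send_rows([
  [[0, 0, 2], [0, 0, 0], 40],
  [[0, 0, 4], [0, 0, 0], 40],
  [[0, 0, 5.5], [0, 0, 0], 40],
  [[0, 0, 6.5], [0, 0, 0], 40],
  [[0, 0, 6.5], [0, 0, 0], 40],
])

```text
time_s: 10.9
tool_pos: [0.4706, 0.2118, 0.1874]
tcp_rot: [-180.0, -0.0, 149.8]
force: [0.4, -0.3, -4.1]
width: 0.622
finger_force: 85.4
```

>>> send_rows([
  [[0, 0, 0.6], [0, 0, 0], 40],
  [[0, 0, 1.2], [0, 0, 0], 40],
  [[0, 0, 1.2], [0, 0, 0], 40],
])

```text
time_s: 11.28
tool_pos: [0.4709, 0.2121, 0.1867]
tcp_rot: [180.0, 0.0, 149.8]
force: [-0.8, -0.2, 7.3]
width: 0.619
finger_force: 86.6
```

It made contact at TCP z≈0.187, as expected when seated, and it carries a light downward press. Now I unscrew: anticlockwise seen from above is negative about tool z.

>>> send_rows([
  [[0, 0, 0], [0, 0, -0.04], 40],
  [[0, 0, 0], [0, 0, -0.1], 40],
  [[0, 0, 0], [0, 0, -0.17], 40],
  [[0, 0, 0], [0, 0, -0.24], 40],
  [[0, 0, 0], [0, 0, -0.31], 40],
  [[0, 0, 0], [0, 0, -0.38], 40],
  [[0, 0, 0], [0, 0, -0.45], 40],
], grip_force=90)

```text
time_s: 12.15
tool_pos: [0.4711, 0.212, 0.1867]
tcp_rot: [180.0, 0.1, 175.7]
force: [0.8, -0.8, 5.7]
width: 0.621
finger_force: 92.9
```

```bash
python3 - <<'E'
from h import *
p,R,o=tool(); print(o["time_s"],p,o["tcp_rot"],o["width"],o["force"],o["torque"],o["q"].round(1))
E
```

```text
12.15 [0.47105103 0.21197167 0.18673854] [1.79969764e+02 7.03636234e-02 1.75727115e+02] 0.620844988037857 [ 0.75622026 -0.83992449  5.73478291] [-0.26374496 -0.00484529 -0.16235453] [ 20.9  26.1 115.2  -0.   38.6 -64.9]
```

Torque is about 0.16 N·m and the grip is steady. I'll carry on to 55° in total.

>>> send_rows([
  [[0, 0, 0], [0, 0, -0.07], 40],
  [[0, 0, 0], [0, 0, -0.14], 40],
  [[0, 0, 0], [0, 0, -0.21], 40],
  [[0, 0, 0], [0, 0, -0.28], 40],
  [[0, 0, 0], [0, 0, -0.35], 40],
  [[0, 0, 0], [0, 0, -0.42], 40],
  [[0, 0, 0], [0, 0, -0.48], 40],
  [[0, 0, 0], [0, 0, -0.51], 40],
])

```text
time_s: 13.15
tool_pos: [0.4713, 0.2121, 0.1871]
tcp_rot: [-180.0, 0.1, -155.1]
force: [-0.5, 0.4, 12.3]
width: 0.616
finger_force: 93.2
```

```bash
python3 - <<'E'
from h import *
p,R,o=tool(); print(o["time_s"],p,o["tcp_rot"],o["width"],o["force"],o["torque"],o["q"].round(1))
E
```

```text
13.15 [0.47133514 0.21209689 0.18709189] [-1.79989037e+02  1.22220077e-01 -1.55094097e+02] 0.6160836859319239 [-0.51723089  0.37112567 12.33503901] [-0.16057716  0.08210612 -0.02540463] [ 20.9  26.1 115.2  -0.   38.6 -94. ]
```

The torque has gone to zero and the seal now pushes up, so the lugs are free. I'll lift slowly.

>>> send_rows([
  [[0, 0, -1], [0, 0, 0], 40],
  [[0, 0, -2.5], [0, 0, 0], 40],
  [[0, 0, -4.5], [0, 0, 0], 40],
  [[0, 0, -7], [0, 0, 0], 40],
])

```text
time_s: 13.65
tool_pos: [0.4705, 0.2118, 0.1933]
tcp_rot: [180.0, -0.0, -155.2]
force: [0.5, 0.8, -0.9]
width: 0.619
finger_force: 93.9
```

The load is only about the cap's weight, so the jar stayed down. I'll lift the remaining 43 mm.

>>> send_rows([
  [[0, 0, -4], [0, 0, 0], 40],
  [[0, 0, -10], [0, 0, 0], 40],
  [[0, 0, -18], [0, 0, 0], 40],
  [[0, 0, -26], [0, 0, 0], 40],
  [[0, 0, -34], [0, 0, 0], 40],
  [[0, 0, -40], [0, 0, 0], 40],
  [[0, 0, -43.5], [0, 0, 0], 40],
  [[0, 0, -43.5], [0, 0, 0], 40],
])

```text
time_s: 14.65
tool_pos: [0.4706, 0.2118, 0.2369]
tcp_rot: [-180.0, 0.0, -155.2]
force: [-0.9, 0.3, 0.2]
width: 0.617
finger_force: 93.9
```

>>> send_rows([
  [[0, 0, 0], [0, 0, 0], 40],
  [[0, 0, 0], [0, 0, 0], 40],
  [[0, 0, 0], [0, 0, 0], 40],
  [[0, 0, 0], [0, 0, 0], 40],
])

```text
time_s: 15.15
tool_pos: [0.4706, 0.2118, 0.2366]
tcp_rot: [180.0, -0.0, -155.2]
force: [1.3, -0.2, 0.2]
width: 0.617
finger_force: 93.9
```

```bash
python3 - <<'E'
from h import *
p,R,o=tool(); print(o["time_s"],p,o["tcp_rot"],o["width"],o["force"],o["qd"].round(2))
im,K,Rc,C=cam("scene"); u,v=proj(K,Rc,C,[[.471,.211,.13]])[0].astype(int); np.savez("s2.npz",im=im,K=K,Rc=Rc,C=C)
cv2.imwrite("pics/s2.png",cv2.resize(im[max(v-50,0):v+60,max(u-70,0):u+70],None,fx=5,fy=5,interpolation=cv2.INTER_CUBIC))
E
```

```text
15.15 [0.47055319 0.21179821 0.23661212] [ 1.79999916e+02 -8.77104644e-03 -1.55182645e+02] 0.617403690236706 [ 1.25116802 -0.20776927  0.15367965] [ 0.11 -0.15 -0.06 -0.05 -0.04  0.01]
```

I've used all ten picture views, so I'll check the seating numerically from the scene image.

```bash
python3 - <<'E'
from h import *
D=np.load("s2.npz"); a=(D["K"],D["Rc"],D["C"]); im=D["im"]
h,s,v=cv2.split(cv2.cvtColor(im,cv2.COLOR_BGR2HSV))
A=np.radians(14); x=np.array([np.cos(A),np.sin(A)]);y=np.array([-x[1],x[0]]);c=np.array([.471,.2115])
for z in(.068,.11): print(z,proj(*a,np.array([[*(c+.028*(i*x+j*y)),z] for i,j in((1,1),(1,-1),(-1,1),(-1,-1))])).round(1).tolist())
print("cap rim/top, seal top",proj(*a,[[*c,.17],[*c,.2],[*c,.15]]).round(1).tolist())
u,w=proj(*a,[[*c,.11]])[0].astype(int)
m=((h>=14)&(h<35)&(s<110)&(s>25)&(v>140)).astype(np.uint8)[w-45:w+45,u-45:u+45]; n,l,st,ce=cv2.connectedComponentsWithStats(m)
for k in range(1,n):
    if st[k,4]>60: print("cream",st[k]+[u-45,w-45,0,0,0])
u,w=u,w; col={True:0}
for yy in range(w-34,w+42,2):
    print(yy,"".join("B" if v[yy,xx]<60 else "O" if s[yy,xx]>125 else "C" if (v[yy,xx]>150 and h[yy,xx]>=17) else "a" if (h[yy,xx]<17) else "." for xx in range(u-40,u+40,1)))
E
```

```text
0.068 [[372.0, 166.3], [353.7, 173.4], [361.9, 151.5], [343.8, 158.4]]
0.11 [[374.0, 156.6], [355.2, 163.8], [363.6, 141.7], [345.1, 148.6]]
cap rim/top, seal top [[362.0, 137.8], [363.3, 130.0], [361.1, 142.9]]
cream [314 107  23  17 183]
cream [358 128  17  12 139]
cream [347 146  28  29 360]
118 ........................a......aaa.BBBBBBBBBBBBBBBBBBBBBBBBBBBBBBB..............
120 .......................BBB..aaaa.BBBBBBBBBBBBBBBBBBBBBBBBBBBB.B.................
122 ....aa...........a....BBBBaa.BBBBBBBBBBBBBBBBBBB.aBBBBBBBBBB.........a.aa.......
124 ............a..........BBBBBBBBBBBBBBBBBBBBBBBaaa.aBBBBBBBBa....................
126 .......................BBBBBBBBBBBBBBBBBBBBBB.Ca.aaa.BB..a.a.a..................
128 ..........a............BBBBBBBBBBBBaBBBBBBBBa.aa.aaaaa..a.............a.........
130 ........................BBBBBBBBBBa.aBBBBBBaaaaaaaaaCaaa.....a.........a........
132 .................a......BBBBBBBBBBBBBBBBaaaaaCaaaCCaaaa.a................a...a..
134 ........................aBBBBBBBBBBBBBBaaaaaaaaCaaaaaCC.....a............a......
136 .a.........................BBBBBBBB
[... 1725 characters left out ...]
....................
178 .....a.........BBBBBBBBBBBaOOOOOOOOOOOOOOOOOOOOOOOOOaaa..aaa...a........a.......
180 .............a.aBBBBBBBBBBBBaOOOOOOOOOOOOOOOOOOOOOOaaaaa.aaa...........a......a.
182 ...............aaBBBBBBBBBBBBaOOOOOOOOOOOOOOOOOaaaa.....aB.CCa..................
184 .........a........BBBBBBBBBBBBBOOOOOOOOOOaaa.aa.....aaa...........a.............
186 ..a.................BBBBBBBBBBBBOOOaaaa.aa.a.aa.....a.a.aa......a...............
188 ..........a..a.......BBBBB.aaaaaaa..a.a.a.aaa.a..aa......aa.....................
190 ......................B..aa.a.a..a.a.....aa....a.a..............................
192 ..............a.........Ba.aa......aaa........a...........a.....................
```

The shoulder corners appear within a pixel of where a seated jar should put them: seen at about (373,158) and (357,164), predicted (374,157) and (355,164). The cap is in the gripper about 2 cm above the seal, so I'm handing in.

```bash
python3 -c "
from station import arm
print(arm.close_job())"
```

```text
the job is handed in; nothing more can be done
None
```

I set the jar down in the orange cradle, unscrewed its cap anticlockwise and lifted it off. I handed the job in at about 15 s with the cap held level and still about 2 cm above the open jar; the final seating was checked from forces and image measurements rather than by eye, since all ten picture views were used.

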